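# Set the curing lamp lid and hold the dead-man lever

### The job

Raise the lamp box's stiff lid by its knob to 60 degrees from closed and let go of it so that it stays there; then press the dead-man lever down with the fingers until it is level (parallel to the bench), where the lamp runs, and finish while still holding it level. Never push the lever all the way down to its bottom stop, and leave the jar, tape, chisel and cup where they are.

Things in the scene. Friction and masses are not known exactly. Their poses are not given: they have to be found in the camera images.
- lampbox: Fixed grey metal box on the bench, 160 (x) by 220 (y) by 70 mm high, open on top, under a white 14 mm thick lid of the same outline. Origin: centre of its underside on the bench; x points from the front (knob side) to the hinge side, y along the hinge, z up. It stands left or right of the middle, turned up to 0.3 rad.
- lid (a joint): Angle of the lid about the hinge on the box's far (+x) top edge: 0 = closed (horizontal), grows as the front edge rises; 60 degrees = 1.047 rad; stop at 1.75. The hinge is stiff: the lid stays where it is left; lifting it at the knob takes about 5 to 6 N (a ball knob pinched along the hinge direction turns in the pads). Starts closed or slightly ajar (0 to 0.2 rad).
- lid_knob (a point): Centre of the dark wooden ball knob (28 mm diameter) on top of the lid, on a 12 mm stem. With the lid closed it is at x -55, y 0, z 116 mm in the box's frame: 135 mm before the hinge axis, 46 mm above it, 32 mm above the lid's top. Moves with the lid. Its axes are the lid's, z away from the lid.
- lid_hinge (a point): Centre of the lid's hinge axis, which lies along the box's y: box frame x 80, y 0, z 70 mm. Fixed to the box.
- switch: Fixed dead-man switch: dark steel base plate 220 by 90 by 10 mm with two grey cheeks 97 mm high that carry the lever's hinge. Origin: on the bench right under the hinge; the lever points to its -x (roughly towards the robot), y along the hinge, z up. The plate runs from x -180 to +40 mm. It stands on the other side from the lamp box, turned up to 0.4 rad.
- lever (a joint): Travel of the lever: 0 = released, free end raised 0.42 rad above level; 0.42 = level, parallel to the bench; 0.75 = bottom stop. Grows as the free end is pressed down; a spring lifts it back when let go. At the press point about 3 N starts it, 8 N holds it level, 12 to 13 N brings it to the stop.
- lever_press (a point): Press point on the upper face of the lever's wooden paddle, 125 mm from the hinge axis along the lever and 8 mm above the lever's middle plane; moves with the lever. When level it is at x -125, y 0, z 83 mm in the switch's frame. The paddle is 34 mm wide, 16 mm thick and reaches from 60 to 160 mm from the hinge.
- lever_hinge (a point): Centre of the lever's hinge axis (along the switch's y), 75 mm above the bench. Fixed to the switch.
- jar: Bystander: closed amber glass jar, 52 mm diameter, 75 mm high, loose. Origin: centre of its underside.
- tape: Bystander: paper tape roll lying flat, 68 mm diameter, 20 mm high, loose. Origin: centre of its underside.
- chisel: Bystander: chisel lying flat along its x, 210 mm long, wooden handle of 22 mm diameter, loose. Origin: near its middle at bench height.
- cup: Bystander: white ceramic cup, 68 mm diameter, 80 mm high, loose. Origin: centre of its underside.
Not all that is in view belongs to the job. There is more than one size of the switch; the job needs the larger.

How it is judged:
By the outcome, as a careful person would: the job done as asked, in the order asked, and still so for the second after the job is handed in, while the arm keeps its last pose, push and grip.
It also fails if it takes over 51 s, if anything falls off the work surface, if the arm or the gripper's body presses on something with over 40 N, if the wrist force passes 120 N, or if a joint passes its speed limit or range.

### The arm

A 7-joint arm with a two-finger parallel gripper is mounted at the origin on the work surface. World frame = base frame: x ahead of the robot, y to its left, z up, the work surface at z = 0. Lengths are in m, angles in degrees, forces in N, time in s.
With the tool pointing down it reaches from about 0.425 to 0.875 m from the base axis. Payload 4.7 kg.
Tool frame: the origin (TCP) lies at the very end of the fingers, on their centre line; the grasp point (between the pads) lies 19 mm behind it; z points along the fingers, y is the line along which they close (so a half turn about z gives the same grasp; the last joint's range is limited). The gripper opens to 87 mm and grips with 3 to 60 N. Pads are 19 mm wide; open, the fingers measure 117 mm over their backs; the gripper's body (75 mm by 190 mm) begins 51 mm behind the grasp point.
Start: joints at [0.808, 18.392, -4.016, 83.108, 1.295, 78.541, -3.26], TCP at [0.65, -0, 0.223] pointing down, gripper open.
Joint ranges: [-163.93, 163.93], [-17.29, 119.83], [-79.2, 71.16], [3.27, 140.29], [-89.18, 269.18], [5.43, 117.66], [-154.24, 154.24]. Speed limits (degrees/s): [147.25, 147.25, 180, 180, 180, 180, 180].

### API

Orientations are given as [roll, pitch, yaw] about the fixed x, y, z axes, in that order (R = Rz(yaw) Ry(pitch) Rx(roll)).
In Python, from cell import get_obs, cams, ticket, finder gives the robot as it stands.
- The arm moves only by the shell command python3 -m creep 'ROWS' [FORCE]. ROWS is text: rows parted by semicolons, each of 5 numbers parted by spaces: the shift along the world's x, y, z in m, then the turn about the world's z in degrees, then the finger opening in m, from 0 to 0.087. A call has 1 to 8 rows; each row shifts and turns the commanded pose from where the row before left it; what a row does not reach is not made up. A row lasts 1/8 s, in which the tool goes at most 62.5 mm and 10.7 degrees, less where a joint would pass 70% of its speed; a pose out of reach is approached as far as the arm can. A call with a gripper value outside its range is refused whole. The fingers move at their own pace and stop on an object; FORCE is the grip in N (left out, the last holds). Time passes only in rows, so rows that do not move let the fingers close. It gives the time, the measured TCP pose, the force, the opening and the grip force at its end, in the units of the state.
- get_obs(): the state, without advancing time (a new reading comes with each control period).
- cams.read_camera(name): name is "scene" or "side" or "wrist"; returns the picture (420x560x3 uint8, red, green, blue); there is no depth.
- cams.calibration(name): a dict with "fx", "fy", "cx", "cy" (pixels), "k1" (the pictures are not rectified: a ray, as slopes to the right and down, at radius r is drawn at 1 + k1 r^2 times it, then the intrinsics apply), "extrinsics" (4x4, takes a point from world to camera coordinates). Camera axes: x right, y down, z forward; pixel columns grow to the right and rows downward; lengths in m; the calibration is good to about 2 mm. A picture is of the moment at which its call begins: read the wrist's pose just before it. calibration takes no time and is no camera call; for the wrist camera it gives the pose at the moment of the call.
- ticket.sign_off(): hands the job in; it is judged then, once.
Trained networks look in the newest picture that a camera, given by its name, has taken for a name from the list of things; names that differ only in an ending like _2 or _b are one class to them, and where a whole thing is asked for, a point or a joint stands for the part that bears it (a point fixed in the world has none). Each returns a list of dicts, best first, with "p" (0 to 1); they miss things now and then, are a little off and sometimes report something else, mostly with a low value. They report only what shows in the picture. A call takes as long as a camera call. They do not tell look-alikes from the thing itself.
- finder.masks_of(name, camera): "mask" (420x560 bool, what is visible of it) and "xy" ([column, row] in pixels, amid what is visible of it).
- finder.tip_of(name, camera): "xy" ([column, row] in pixels: a listed point, or the origin of a listed thing).
The state is a dict: "time_s": time; "qpos": joint angles; "joint_velocities": joint speeds; "effort": joint torques, N m; "tool_pos": TCP position; "tool_rot": TCP orientation; "force": force on the tool from outside, world axes, zero at the start; "wrist_torque": the same for the moment, N m; "grip_width": finger opening in m; "grasp_force": force on a finger pad.
Only numpy, scipy, OpenCV 4.12 (cv2) and the standard library are available. Lean on these libraries where they do the work, as an engineer would, in place of code of your own. Each camera call takes 0.05 s, during which the arm holds its last target. There are 200 camera calls.

## Working session

There is one attempt and no reset: what is moved stays moved. The work goes in short steps, Python scripts to look and compute and a shell command to move; the robot and the scene stay as the last step left them, time stands still between calls to the robot, and variables do not carry over. Pictures are saved under pics/ and viewed, at most 10 in all, crops included, and the job is handed in when it is done.

```bash
ls; mkdir -p pics; cat > h.py <<'E'
import numpy as np, cv2
from cell import get_obs, cams, ticket, finder
def ray(cal,xy):
    p=np.array([(xy[0]-cal['cx'])/cal['fx'],(xy[1]-cal['cy'])/cal['fy']]);u=p.copy()
    for _ in range(20): u=p/(1+cal['k1']*(u@u))
    E=np.array(cal['extrinsics']);R,t=E[:3,:3],E[:3,3]
    d=R.T@np.array([u[0],u[1],1]);return -R.T@t,d/np.linalg.norm(d)
def proj(cal,P):
    E=np.array(cal['extrinsics']);c=E[:3,:3]@np.array(P)+E[:3,3];u=c[:2]/c[2];u=u*(1+cal['k1']*(u@u))
    return np.array([u[0]*cal['fx']+cal['cx'],u[1]*cal['fy']+cal['cy']])
def tri(rays):
    A=sum(np.eye(3)-np.outer(d,d) for o,d in rays);b=sum((np.eye(3)-np.outer(d,d))@o for o,d in rays)
    P=np.linalg.solve(A,b);return P,[float(np.linalg.norm((np.eye(3)-np.outer(d,d))@(P-o))) for o,d in rays]
def onz(r,z): o,d=r;return o+d*(z-o[2])/d[2]
E
python3 - <<'E'
from h import *
ims=[cams.read_camera(n) for n in ("scene","side")]
for n,im in zip(("scene","side"),ims): cv2.imwrite(f"pics/{n}.png",im[:,:,::-1])
for n in ("scene","side"):
    for k in ("lampbox","lid_knob","lid_hinge","switch","lever_press","lever_hinge"):
        print(n,k,[(np.round(r['xy'],1).tolist(),round(r['p'],2)) for r in finder.tip_of(k,n)])
E
```

```text
pics
scene lampbox []
scene lid_knob [([376.8, 212.6], 0.64)]
scene lid_hinge [([351.2, 266.0], 0.94)]
scene switch [([234.4, 204.0], 0.73), ([174.7, 262.8], 0.61), ([232.9, 189.5], 0.21)]
scene lever_press [([197.6, 226.2], 0.88), ([263.7, 156.2], 0.68)]
scene lever_hinge [([230.8, 187.4], 0.98), ([172.5, 254.3], 0.88)]
side lampbox [([254.2, 298.6], 0.72)]
side lid_knob [([267.3, 260.8], 0.62)]
side lid_hinge [([225.5, 268.0], 0.74)]
side switch [([274.1, 191.3], 0.62), ([328.7, 217.8], 0.57)]
side lever_press [([358.1, 200.6], 0.85), ([287.8, 175.7], 0.63)]
side lever_hinge [([270.1, 174.6], 0.65), ([333.6, 198.7], 0.61), ([329.4, 218.8], 0.18)]
```

View pics/scene.png

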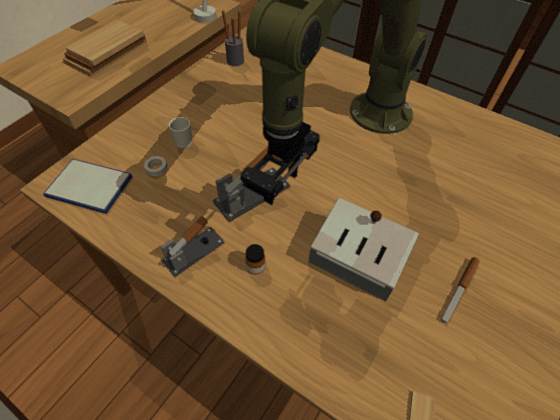

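View pics/side.png

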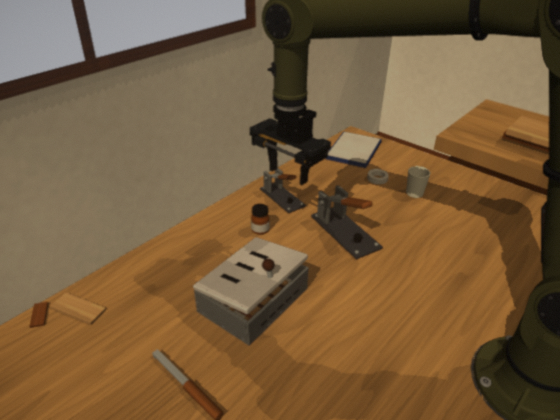

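Scene view: lamp box at (365,245) with knob (376,215). The larger switch is at (250,190) with hinge (231,187), and the smaller look-alike is at (195,250). In the side view the larger switch is at (345,220), the smaller at (282,190), and the knob at (268,265).

```bash
python3 - <<'E'
from h import *
c={n:cams.calibration(n) for n in("scene","side")}
def t(nm,a,b):
    P,r=tri([ray(c['scene'],a),ray(c['side'],b)]);print(nm,P.round(4),np.round(r,4))
t('knob',(376.8,212.6),(267.3,260.8));t('lidhinge',(351.2,266),(225.5,268))
t('BIG hinge',(230.8,187.4),(333.6,198.7));t('BIG press',(263.7,156.2),(358.1,200.6))
t('small hinge',(172.5,254.3),(270.1,174.6));t('small press',(197.6,226.2),(287.8,175.7))
print('BIG origin',onz(ray(c['scene'],(234.4,204)),0),onz(ray(c['side'],(328.7,217.8)),0),'box',onz(ray(c['side'],(254.2,298.6)),0))
for k in("jar","tape","chisel","cup"):
  for n in("scene","side"):
    print(k,n,[(onz(ray(c[n],r['xy']),0).round(3).tolist(),round(r['p'],2)) for r in finder.tip_of(k,n)])
for n,w in(("scene",(376,213)),("side",(267,262)),("scene",(250,190)),("side",(345,205))): pass
def crop(f,x,y,w=70):
    im=cv2.imread(f'pics/{f}.png');return cv2.resize(im[y-w//2:y+w//2,x-w//2:x+w//2],(390,290),interpolation=cv2.INTER_CUBIC)
cv2.imwrite('pics/crop1.png',np.vstack([np.hstack([crop('scene',376,225,100),crop('side',265,270,100)]),np.hstack([crop('scene',245,180,100),crop('side',340,210,100)])]))
E
```

```text
knob [0.5318 0.2045 0.1497] [0.0004 0.0004]
lidhinge [0.6513 0.2157 0.0663] [0.0046 0.0046]
BIG hinge [ 0.6262 -0.1776  0.0757] [0.0004 0.0004]
BIG press [ 0.5244 -0.1369  0.1363] [0.0003 0.0003]
small hinge [ 0.8679 -0.1754  0.0575] [0.0008 0.0008]
small press [ 0.7831 -0.159   0.0948] [0.0015 0.0015]
BIG origin [ 0.62408213 -0.17449446  0.        ] [ 0.6391987  -0.18071871  0.        ] box [0.57795438 0.20202816 0.        ]
jar scene [([0.746, -0.001, 0.0], 0.57), ([0.518, 0.461, 0.0], 0.52)]
jar side [([0.75, -0.002, 0.0], 0.95)]
tape scene [([0.653, -0.475, -0.0], 0.88)]
tape side [([0.651, -0.483, 0.0], 0.77), ([0.638, -0.181, 0.0], 0.44)]
chisel scene [([0.529, 0.454, 0.0], 0.94)]
chisel side [([0.523, 0.471, 0.0], 0.82)]
cup scene [([0.525, -0.474, 0.0], 0.94)]
cup side [([0.511, -0.482, 0.0], 0.77)]
```

View pics/crop1.png

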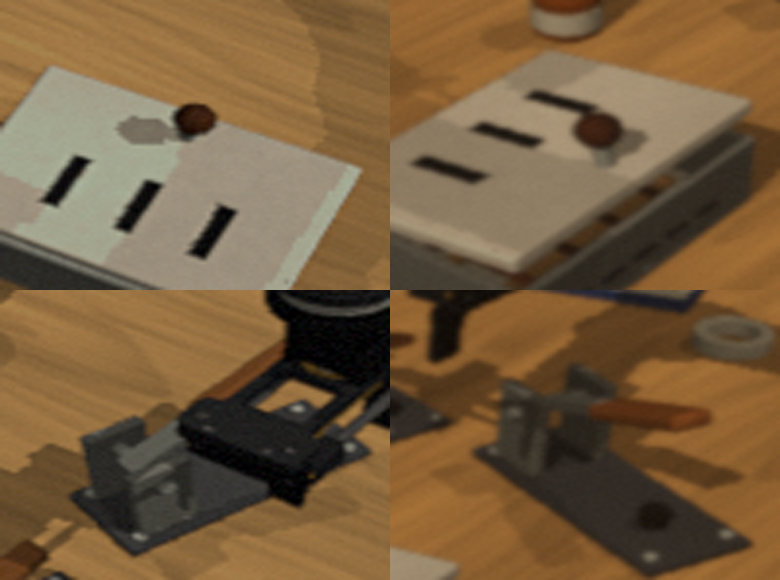

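Candidates for the switch: large at (231,187), chosen because its hinge stands 76 mm high, and small at (172,254), with its hinge at 57 mm. The crop confirms this. There is one knob, at scene (376,216). I'll move above the box for a wrist view.

```bash
python3 -m creep '-0.02 0.05 0.02 0 0.087;-0.025 0.05 0.02 0 0.087;-0.025 0.05 0.02 0 0.087;-0.025 0.05 0.02 0 0.087;0 0 0 0 0.087;0 0 0 0 0.087;0 0 0 0 0.087' 25; python3 - <<'E'
from h import *
o=get_obs();print(o['time_s'],o['tool_pos'],o['tool_rot'])
c=cams.calibration('wrist');im=cams.read_camera('wrist');cv2.imwrite('pics/w1.png',im[:,:,::-1])
print('cam',ray(c,(280,210)))
for k in("lid_knob","lid_hinge","lampbox"): print(k,[(np.round(r['xy'],1).tolist(),round(r['p'],2)) for r in finder.tip_of(k,'wrist')])
cs,cd=cams.calibration('scene'),cams.calibration('side')
print(tri([ray(cs,(376,216)),ray(cd,(268.3,264.8))]))
r=finder.tip_of('lid_knob','wrist')
if r: print(tri([ray(cs,(376,216)),ray(cd,(268.3,264.8)),ray(c,r[0]['xy'])]))
cams.read_camera('scene')
for n in('scene',):
  for k in("lid_knob","lid_hinge","lever_press","lever_hinge","switch"): print(n,k,[(np.round(r['xy'],1).tolist(),round(r['p'],2)) for r in finder.tip_of(k,n)])
E
```

```text
time_s: 1.98
tool_pos: [0.5556, 0.1979, 0.3018]
tool_rot: [-179.9, 0.1, 89.8]
force: [0.7, -0.2, 0.1]
grip_width: 0.0872
grasp_force: 0.0
1.975 [0.55562282 0.19786165 0.30176637] [-1.79949117e+02  7.09886333e-02  8.98235335e+01]
cam (array([0.55676795, 0.27369325, 0.46352584]), array([ 0.00886637, -0.27319552, -0.96191767]))
lid_knob [([249.5, 186.0], 0.69)]
lid_hinge [([361.3, 170.1], 0.59)]
lampbox [([289.8, 166.6], 0.68)]
(array([0.53123959, 0.20416362, 0.13701325]), [0.001308035619238213, 0.0013080356192383394])
(array([0.53038014, 0.20488982, 0.13710211]), [0.0014838597161638694, 0.0016847032078379884, 0.0014555855235473863])
scene lid_knob [([375.8, 211.3], 0.92)]
scene lid_hinge [([350.1, 265.9], 0.89)]
scene lever_press [([197.1, 227.5], 0.64)]
scene lever_hinge [([173.3, 254.9], 0.95), ([229.9, 188.1], 0.76)]
scene switch [([174.5, 264.3], 0.97), ([231.2, 200.6], 0.76)]
```

View pics/w1.png

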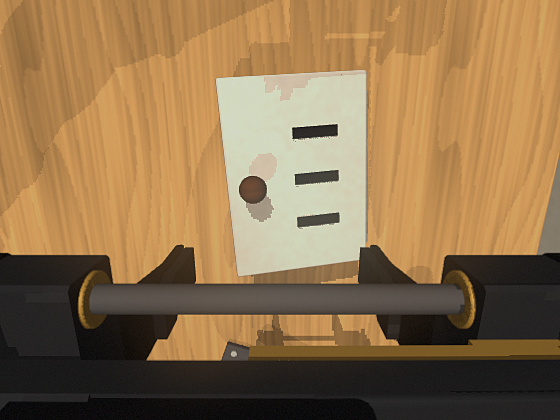

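Wrist view: knob at (253,189), lid front edge from (217,78) to (238,275), hinge-side corner (366,71). I'll fit the box pose and lid angle to all views.

```bash
cat > fit.py <<'E'
from h import *
from scipy.optimize import least_squares
F,B=-.16,0
K=(-.135,0,.046)
def lidpt(p,l):
    x,y,w,a=p;X=l[0]*np.cos(a)+l[2]*np.sin(a);Z=-l[0]*np.sin(a)+l[2]*np.cos(a);Y=l[1]
    X+=.08
    return np.array([x+X*np.cos(w)-Y*np.sin(w),y+X*np.sin(w)+Y*np.cos(w),.07+Z])
def fit(obs,p0=(.58,.2,.1,.15)):
    f=lambda p:np.concatenate([(proj(c,lidpt(p,l))-np.array(xy)) for c,l,xy in obs])
    return least_squares(f,p0,loss='soft_l1',x_scale=.01)
E
python3 - <<'E'
from fit import *
s,d,w=[cams.calibration(n) for n in('scene','side','wrist')]
n,p=-.11,.11;T=.014
obs=[(s,(F,n,T),(339,198)),(s,(F,p,T),(418.3,233.6)),(s,K,(376,216)),
(d,(F,n,T),(307.3,255.5)),(d,(F,p,T),(246.3,309)),(d,(B,n,T),(256,238)),(d,K,(268.3,264.8)),
(w,(F,n,T),(217,78)),(w,(F,p,T),(238,275)),(w,(B,n,T),(366,71)),(w,K,(253,189))]
r=fit(obs);print(r.x.round(4),np.degrees(r.x[2:]));print(r.fun.reshape(-1,2).round(1).tolist())
print('knob now',lidpt(r.x,K))
for a in np.radians([60]):print(lidpt([*r.x[:3],a],K))
E
```

```text
[0.5795 0.2064 0.049  0.1335] [2.80777922 7.65139697]
[[-0.4, -0.9], [0.1, 0.5], [-0.7, 0.5], [0.2, 0.2], [-2.1, 2.1], [-0.3, -2.0], [-0.7, 1.3], [19.4, 197.9], [-19.3, -197.4], [-0.4, 191.4], [-0.1, 0.1]]
knob now [0.53192544 0.20403289 0.13356508]
[0.63181588 0.20893194 0.20991343]
```

```bash
python3 - <<'E'
from fit import *
s,d,w=[cams.calibration(n) for n in('scene','side','wrist')]
n,p=-.11,.11;T=.014
obs=[(s,(F,n,T),(339,198)),(s,(F,p,T),(418.3,233.6)),(s,K,(376,216)),
(d,(F,n,T),(307.3,255.5)),(d,(F,p,T),(246.3,309)),(d,(B,n,T),(256,238)),(d,K,(268.3,264.8)),
(w,(F,p,T),(217,78)),(w,(F,n,T),(238,275)),(w,(B,p,T),(366,71)),(w,K,(253,189))]
r=fit(obs);print(r.x.round(4),np.degrees(r.x[2:]));print(r.fun.reshape(-1,2).round(1).tolist())
print('knob now',lidpt(r.x,K))
prev=lidpt(r.x,K)
for a in np.linspace(r.x[3],np.radians(60),13)[1:]:
  q=lidpt([*r.x[:3],a],K);print(round(np.degrees(a),1),q.round(4),(q-prev).round(4));prev=q
E
```

```text
[0.5788 0.207  0.0632 0.138 ] [3.62053158 7.90911359]
[[-0.7, -0.9], [0.3, -0.4], [-0.6, 0.3], [-0.1, -0.3], [-1.2, 2.2], [-1.0, -1.8], [-0.6, 1.2], [-0.4, 0.1], [-0.8, 1.4], [2.8, -0.5], [-0.5, 0.3]]
knob now [0.53151946 0.2040214  0.13413871]
12.3 [0.5367 0.2044 0.1436] [0.0052 0.0003 0.0095]
16.6 [0.5426 0.2047 0.1526] [0.0059 0.0004 0.009 ]
20.9 [0.5492 0.2051 0.1612] [0.0066 0.0004 0.0086]
25.3 [0.5564 0.2056 0.1692] [0.0072 0.0005 0.008 ]
29.6 [0.5642 0.2061 0.1767] [0.0078 0.0005 0.0075]
34.0 [0.5725 0.2066 0.1836] [0.0083 0.0005 0.0069]
38.3 [0.5814 0.2072 0.1898] [0.0088 0.0006 0.0062]
42.6 [0.5906 0.2078 0.1953] [0.0093 0.0006 0.0055]
47.0 [0.6003 0.2084 0.2001] [0.0097 0.0006 0.0048]
51.3 [0.6103 0.209  0.2041] [0.01   0.0006 0.0041]
55.7 [0.6206 0.2097 0.2074] [0.0103 0.0006 0.0033]
60.0 [0.631  0.2103 0.2099] [0.0105 0.0007 0.0025]
```

```bash
python3 -m creep '-0.012 0.003 0 -10 0.06;-0.012 0.003 0 -10 0.06;0 0 0 -10 0.06;0 0 -0.02 -10 0.06;0 0 -0.02 -10 0.06;0 0 -0.02 -10 0.06;0 0 -0.02 -10 0.06;0 0 -0.02 -10 0.06' 25; python3 -m creep '0 0 -0.02 -6 0.06;0 0 0 0 0.06;0 0 0 0 0.06'; python3 - <<'E'
from h import *
o=get_obs();print(o['tool_pos'],o['tool_rot'],o['qpos'].round(0) if hasattr(o['qpos'],'round') else o['qpos'])
c=cams.calibration('wrist');im=cams.read_camera('wrist');cv2.imwrite('pics/w2.png',im[:,:,::-1])
s,d=[cams.calibration(n) for n in('scene','side')]
for k in("lid_knob",):
  r=finder.tip_of(k,'wrist');print([(np.round(q['xy'],1).tolist(),q['p']) for q in r]);print(proj(c,(.5315,.204,.134)))
  m=finder.masks_of(k,'wrist');print([(np.round(q['xy'],1).tolist(),q['p'],int(q['mask'].sum())) for q in m])
E
```

```text
time_s: 3.52
tool_pos: [0.531, 0.2061, 0.202]
tool_rot: [180.0, -0.0, 9.7]
force: [0.1, -0.3, 0.1]
grip_width: 0.0601
grasp_force: 0.0
time_s: 3.9
tool_pos: [0.5315, 0.2063, 0.1835]
tool_rot: [-180.0, -0.1, 4.1]
force: [-0.7, -0.1, -0.1]
grip_width: 0.0601
grasp_force: 0.0
[0.53146577 0.20627163 0.18350211] [-1.79980198e+02 -6.52723891e-02  4.10973941e+00] [ -18.   10.   -6.   98.    1.   72. -111.]
[([280.9, 235.9], 0.89)]
[279.68076315 233.92164756]
[([279.3, 144.6], 0.68, 63626)]
```

View pics/w2.png

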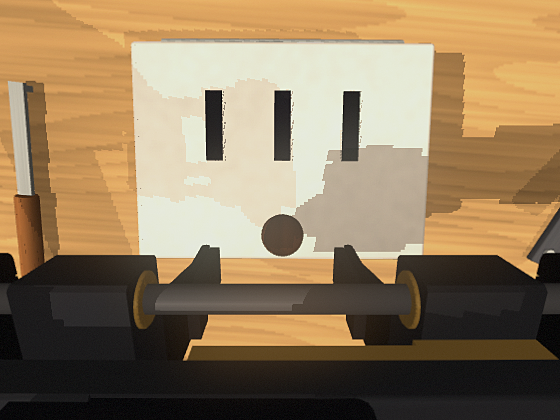

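Knob at (282,235), within 2 px of the prediction. The lid is square to the fingers.

```bash
python3 -m creep '0 -0.002 -0.025 0 0.06;0 0 -0.025 0 0.06;0 0 -0.016 0 0.06;0 0 0 0 0.06;0 0 0 0 0.02;0 0 0 0 0.02;0 0 0 0 0.02;0 0 0 0 0.02' 25
```

```text
time_s: 5.05
tool_pos: [0.5313, 0.2032, 0.1169]
tool_rot: [179.9, -0.0, 4.0]
force: [0.3, -8.3, 2.1]
grip_width: 0.028
grasp_force: 4.2
```

```bash
python3 -m creep '0 0 0 0 0.02;0 0 0 0 0.02;0 0 0 0 0.02' 30
```

```text
time_s: 5.42
tool_pos: [0.5312, 0.2027, 0.1167]
tool_rot: [179.9, 0.0, 3.9]
force: [-0.7, -4.6, 2.8]
grip_width: 0.0261
grasp_force: 30.0
```

```bash
python3 -m creep '0.005 0 0.0095 0 0.02;0.006 0 0.009 0 0.02;0.0065 0 0.0085 0 0.02;0 0 0 0 0.02' 35
```

```text
time_s: 5.92
tool_pos: [0.5501, 0.204, 0.1445]
tool_rot: [-180.0, -0.1, 4.0]
force: [5.0, -4.2, -6.1]
grip_width: 0.026
grasp_force: 35.0
```

```bash
python3 -m creep '0.007 0 0.008 0 0.02;0.008 0 0.0075 0 0.02;0.0083 0 0.007 0 0.02;0.0088 0 0.0062 0 0.02;0.0093 0.001 0.0055 0 0.02;0.0097 0.001 0.0048 0 0.02;0 0 0 0 0.02'; python3 - <<'E'
from h import *
print(get_obs()['tool_pos'])
c=cams.calibration('wrist')
P=[]
for n in('scene','side','wrist'):
  im=cams.read_camera(n)
  r=finder.tip_of('lid_knob',n);print(n,[(np.round(q['xy'],1).tolist(),round(q['p'],2)) for q in r])
  if n!='wrist': cv2.imwrite(f'pics/{n}2.png',im[:,:,::-1])
a,b=cv2.imread('pics/scene2.png'),cv2.imread('pics/side2.png')
f=lambda i:cv2.resize(i,(400,400))
cv2.imwrite('pics/both2.png',np.hstack([f(a[120:320,270:470]),f(b[150:350,170:370])]))
E
```

```text
time_s: 6.8
tool_pos: [0.6003, 0.2072, 0.1823]
tool_rot: [-179.9, -0.0, 4.0]
force: [5.4, 3.7, -16.8]
grip_width: 0.026
grasp_force: 34.9
[0.60033236 0.20719789 0.18233481]
scene [([368.8, 216.9], 0.62), ([231.1, 189.1], 0.54)]
side [([241.3, 228.4], 0.89)]
wrist [([278.6, 137.4], 0.26)]
```

View pics/both2.png

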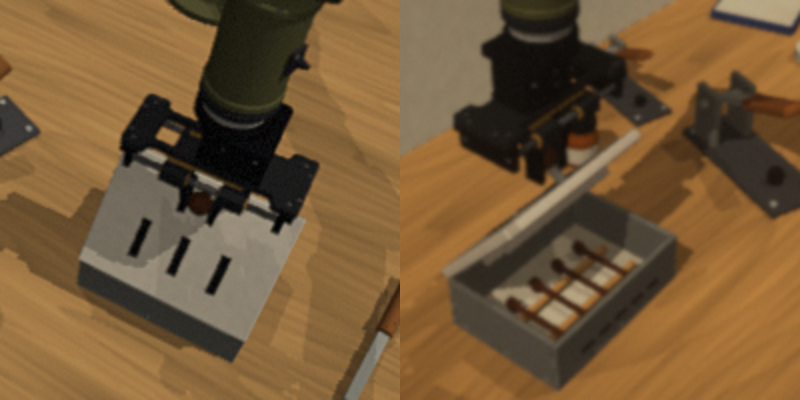

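Scene/side view: the knob is between the pads and the lid is lifted to about 45°. Continuing along the arc.

```bash
python3 -m creep '0.0101 0.0005 0.0034 0 0.02;0.0103 0.0005 0.0027 0 0.02;0.0105 0.0005 0.002 0 0.02;0 0 0 0 0.02;0 0 0 0 0.02'; cat > lidfit.py <<'E'
from fit import *
# lid angle from knob detections, box pose fixed
BOX=[.5788,.207,.0632]
o=get_obs();print(o['tool_pos'].round(4) if hasattr(o['tool_pos'],'round') else o['tool_pos'])
print('target knob',lidpt([*BOX,np.radians(60)],K).round(4))
rs=[]
for n in('scene','side'):
  cams.read_camera(n);c=cams.calibration(n)
  r=[q for q in finder.tip_of('lid_knob',n)]
  aa=np.radians(np.arange(30,90,.1));pp=np.array([proj(c,lidpt([*BOX,a],K)) for a in aa])
  for q in r:
    e=np.linalg.norm(pp-np.array(q['xy']),axis=1);print(n,np.round(q['xy'],1),round(q['p'],2),'angle',round(np.degrees(aa[e.argmin()]),1),'px err',round(e.min(),1))
E
python3 lidfit.py
```

```text
time_s: 7.72
tool_pos: [0.6316, 0.2092, 0.1918]
tool_rot: [-179.9, -0.1, 4.1]
force: [-0.3, 5.2, -12.1]
grip_width: 0.0261
grasp_force: 34.9
[0.6316 0.2092 0.1918]
target knob [0.631  0.2103 0.2099]
scene [364.6 226.3] 0.77 angle 58.3 px err 1.8
scene [230.6 203.4] 0.42 angle 89.9 px err 131.1
side [232.1 221.1] 0.74 angle 59.6 px err 0.1
```

```bash
python3 -m creep '0 0 -0.001 0 0.02;0 0 0 0 0.06;0 0 0 0 0.06;0 0 0 0 0.06;0 0 0.02 0 0.06;0 0 0.04 0 0.06;0 0 0.04 0 0.06;0 0 0 0 0.06'; python3 lidfit.py;python3 - <<'E'
from h import *
c=cams.calibration('wrist')
for n in('scene','side','wrist'): cv2.imwrite(f'pics/{n}3.png',cams.read_camera(n)[:,:,::-1])
a,b=cv2.imread('pics/scene3.png'),cv2.imread('pics/side3.png')
f=lambda i:cv2.resize(i,(400,600),interpolation=cv2.INTER_CUBIC)
cv2.imwrite('pics/both3.png',np.hstack([f(a[170:320,305:405+20]),f(b[190:350,180:287])]))
E
```

```text
time_s: 8.93
tool_pos: [0.6327, 0.2079, 0.2964]
tool_rot: [-179.9, -0.6, 4.0]
force: [0.3, -0.1, -0.2]
grip_width: 0.0598
grasp_force: 0.0
[0.6327 0.2079 0.2964]
target knob [0.631  0.2103 0.2099]
scene [364.  225.8] 0.64 angle 58.1 px err 2.6
side [231.3 221.5] 0.72 angle 60.0 px err 0.7
```

View pics/both3.png

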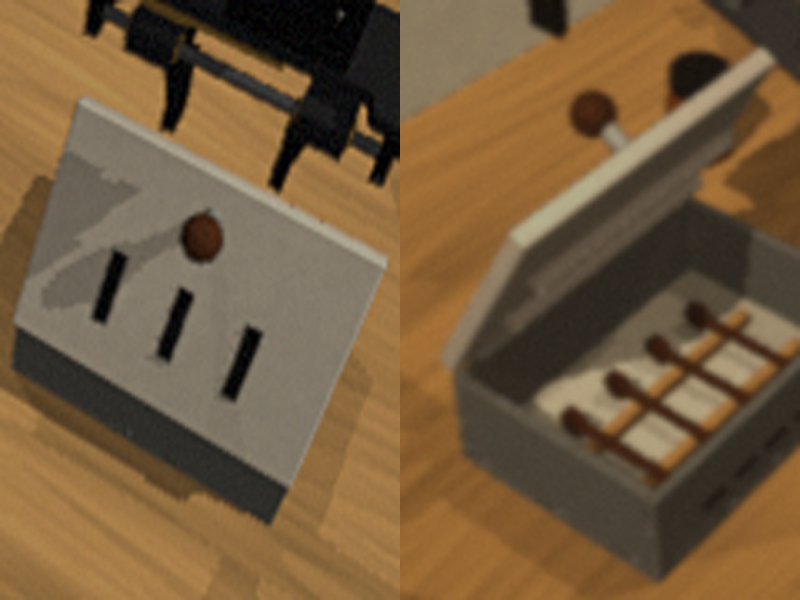

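Scene crop: knob at pixel (365.9,229.3). Side crop: knob at (231.6,220.1), and the lid stays up. Next I'll refine the angle using my own pixels.

```bash
python3 - <<'E'
from fit import *
s,d,w=[cams.calibration(n) for n in('scene','side','wrist')]
n,p=-.11,.11;T=.014
S=lambda x,y:(x/3.3333+305,y/4+170)
D=lambda x,y:((x-400)/3.738+180,y/3.75+190)
o1=[(s,(F,n,T),(339,198)),(s,(F,p,T),(418.3,233.6)),(s,K,(376,216)),
(d,(F,n,T),(307.3,255.5)),(d,(F,p,T),(246.3,309)),(d,(B,n,T),(256,238)),(d,K,(268.3,264.8))]
o2=[(s,K,S(203,237)),(s,(F,n,T),S(80,103)),(s,(F,p,T),S(384,266)),(s,(B,n,T),S(15,325)),(s,(B,p,T),S(290,487)),
(d,K,D(593,113)),(d,(F,p,T),D(514,235)),(d,(F,n,T),D(765,50))]
f=lambda v:np.concatenate([proj(c,lidpt([*v[:3],v[3]],l))-np.array(xy) for c,l,xy in o1]+[proj(c,lidpt([*v[:3],v[4]],l))-np.array(xy) for c,l,xy in o2])
r=least_squares(f,(.58,.2,.1,.15,1.05),loss='soft_l1',x_scale=.01)
print(r.x.round(4),np.degrees(r.x[2:]).round(2));print(r.fun.reshape(-1,2).round(1).tolist())
P,e=tri([ray(s,S(203,237)),ray(d,D(593,113))]);print('knob',P,e)
m=np.array([.5788,.207,.07]);dx=P-[.5788+.08*np.cos(.0632),.207+.08*np.sin(.0632),.07];X=dx[0]*np.cos(.0632)+dx[1]*np.sin(.0632);print(np.degrees(np.arctan2(dx[2],-X)-np.arctan2(.046,.135)),np.hypot(X,dx[2]))
E
```

```text
[0.578  0.2073 0.0674 0.1443 1.0505] [ 3.86  8.27 60.19]
[[-0.6, -1.1], [0.6, -0.9], [-0.4, -0.0], [-0.0, -0.6], [-0.8, 2.1], [-1.1, -1.6], [-0.5, 1.1], [-0.1, -0.9], [-0.5, -2.0], [1.2, -1.2], [-1.7, -0.7], [-0.1, 0.7], [0.1, 1.0], [-1.1, -0.2], [-0.4, -0.6]]
knob [0.63235513 0.21098602 0.21088526] [0.0013897246453685114, 0.0013897246453684201]
60.6098364636762 0.14331904128747416
```

The lid is at about 60.3°, free-standing. Now the switch: go above its press point and look with the wrist camera.

```bash
python3 -m creep '0 -0.04 0.01 0 0.0;-0.015 -0.045 0 -4 0;-0.015 -0.045 0 -4 0;-0.015 -0.045 0 -4 0;-0.02 -0.045 0 -4 0;-0.02 -0.045 -0.02 -5 0;-0.02 -0.045 -0.02 -5 0;-0.015 -0.03 0 0 0' 20;python3 -m creep '0 0 0 0 0;0 0 0 0 0;0 0 0 0 0'; python3 - <<'E'
from h import *
print(get_obs()['tool_pos'],get_obs()['tool_rot'])
S={}
for n in('scene','side','wrist'):
  c=cams.calibration(n);im=cams.read_camera(n);cv2.imwrite(f'pics/{n}4.png',im[:,:,::-1])
  for k,P in(('lever_press',(.5244,-.1369,.1363)),('lever_hinge',(.6262,-.1776,.0757)),('switch',(.626,-.1776,0))):
    r=finder.tip_of(k,n);print(n,k,'pred',proj(c,P).round(1),[(np.round(q['xy'],1).tolist(),round(q['p'],2)) for q in r])
E
```

```text
time_s: 10.28
tool_pos: [0.5079, -0.1349, 0.2574]
tool_rot: [179.9, 0.2, -22.2]
force: [0.9, 0.2, 1.1]
grip_width: 0.0005
grasp_force: 0.0
time_s: 10.65
tool_pos: [0.5111, -0.131, 0.2596]
tool_rot: [-180.0, 0.0, -21.9]
force: [0.3, -0.3, 0.9]
grip_width: 0.0004
grasp_force: 0.0
[ 0.51108485 -0.13098585  0.25955861] [-1.79985901e+02  1.53541915e-02 -2.18554478e+01]
scene lever_press pred [263.7 156.3] [([195.6, 226.7], 0.82), ([263.5, 157.4], 0.63)]
scene lever_hinge pred [230.9 187.5] [([226.3, 189.3], 0.79), ([171.3, 255.6], 0.61)]
scene switch pred [233.2 203.9] [([231.8, 203.0], 0.97), ([359.1, 254.6], 0.58)]
side lever_press pred [358.2 200.5] [([357.3, 198.9], 0.53), ([285.0, 173.8], 0.43)]
side lever_hinge pred [333.7 198.6] [([271.3, 172.7], 0.71), ([332.5, 199.3], 0.57)]
side switch pred [331.7 220.1] [([327.9, 218.4], 0.74)]
wrist lever_press pred [275.5 189.2] [([281.7, 186.8], 0.82)]
wrist lever_hinge pred [275.3  63.8] [([277.0, 56.8], 0.67)]
wrist switch pred [275.5  73.6] [([275.1, 69.2], 0.67)]
```

View pics/wrist4.png

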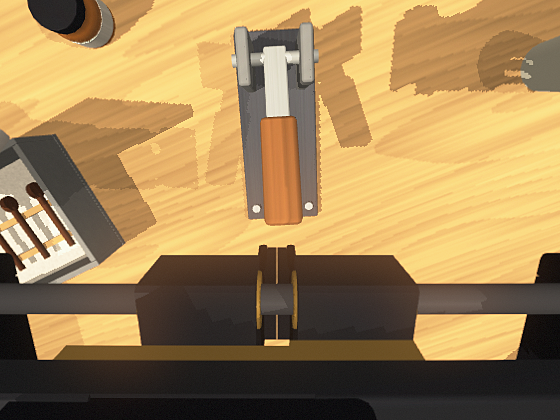

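Wrist view: paddle from (280,118) to (283,223), hinge pin ends at (236,60) and (317,57), plate front corners at (251,218) and (317,215). I'll fit the pose.

```bash
python3 - <<'E'
from h import *
from scipy.optimize import least_squares
s,d,w=[cams.calibration(n) for n in('scene','side','wrist')]
def L(v,l,t=.42):   # lever-frame point, l=(along from hinge, y, up)
    x,y,h=v[:3];X=-l[0]*np.cos(t)+l[2]*np.sin(t);Z=.075+l[0]*np.sin(t)+l[2]*np.cos(t);Y=l[1]
    return np.array([x+X*np.cos(h)-Y*np.sin(h),y+X*np.sin(h)+Y*np.cos(h),Z])
def Pw(v,q): x,y,h=v[:3];return np.array([x+q[0]*np.cos(h)-q[1]*np.sin(h),y+q[0]*np.sin(h)+q[1]*np.cos(h),q[2]])
f=lambda v:np.concatenate([proj(c,L(v,l))-np.array(xy) for c,l,xy in[
 (w,(.160,0,.008),(282.5,222)),(w,(.06,0,.008),(279.5,117.5)),(w,(.125,0,.008),(281.7,186.8)),(s,(.125,0,.008),(263.6,156.8)),(d,(.125,0,.008),(357.7,200))]]+
 [proj(c,Pw(v,q))-np.array(xy) for c,q,xy in[(w,(0,0,.075),(276.5,58)),(w,(-.18,.045,.01),(251,218)),(w,(-.18,-.045,.01),(317,215)),(s,(0,0,.075),(229.5,188)),(d,(0,0,.075),(333,199))]])
r=least_squares(f,(.626,-.178,-.38),loss='soft_l1',x_scale=.01);v=r.x
print(v.round(4),np.degrees(v[2]));print(r.fun.reshape(-1,2).round(1).tolist())
print('released press',L(v,(.125,0,.008)).round(4),'level press',L(v,(.125,0,.008),0).round(4))
E
```

```text
[ 0.6304 -0.1807 -0.3412] -19.547080791716244
[[0.9, 1.7], [-0.7, -3.5], [0.0, -2.7], [-2.2, -0.4], [1.3, 0.2], [-0.1, 0.3], [-3.6, 1.3], [0.1, 1.5], [-0.4, 0.2], [0.1, -1.2]]
released press [ 0.5259 -0.1436  0.1333] level press [ 0.5126 -0.1389  0.083 ]
```

```bash
python3 -m creep '0.002 -0.008 -0.03 0 0;0 0 -0.03 0 0;0 0 -0.03 0 0;0 0 -0.015 0 0;0 0 0 0 0' 20;python3 -m creep '0 0 -0.012 0 0;0 0 -0.012 0 0;0 0 0 0 0'
```

```text
time_s: 11.88
tool_pos: [0.512, -0.1404, 0.154]
tool_rot: [180.0, 0.1, -22.0]
force: [0.4, -0.1, -0.1]
grip_width: 0.0002
grasp_force: 0.0
time_s: 12.25
tool_pos: [0.5131, -0.1406, 0.1305]
tool_rot: [-180.0, -0.1, -22.0]
force: [0.0, -0.1, 3.0]
grip_width: 0.0004
grasp_force: 1.6
```

Contact at the expected height. I'll press on slowly.

```bash
python3 -m creep '0 0 -0.01 0 0;0 0 -0.01 0 0;0 0 -0.01 0 0;0 0 0 0 0' 20;python3 -m creep '0 0 -0.008 0 0;0 0 -0.006 0 0;0 0 0 0 0;0 0 0 0 0';  python3 - <<'E'
from h import *
o=get_obs();print(o['tool_pos'],o['force'])
for n in('scene','side','wrist'):
  im=cams.read_camera(n);cv2.imwrite(f'pics/{n}5.png',im[:,:,::-1])
a,b=cv2.imread('pics/scene5.png'),cv2.imread('pics/side5.png')
f=lambda i:cv2.resize(i,(400,400),interpolation=cv2.INTER_CUBIC)
cv2.imwrite('pics/both5.png',np.hstack([f(a[130:230,200:300]),f(b[150:270,290:410])]))
E
```

```text
time_s: 12.75
tool_pos: [0.512, -0.1403, 0.1008]
tool_rot: [180.0, 0.1, -22.0]
force: [-2.8, 1.3, 5.8]
grip_width: 0.0005
grasp_force: 3.0
time_s: 13.25
tool_pos: [0.5116, -0.1402, 0.0874]
tool_rot: [180.0, 0.1, -22.0]
force: [-5.2, 1.5, 6.7]
grip_width: 0.0003
grasp_force: 3.6
[ 0.51157054 -0.14016029  0.08739231] [-5.1758904   1.51709331  6.71500389]
```

View pics/both5.png

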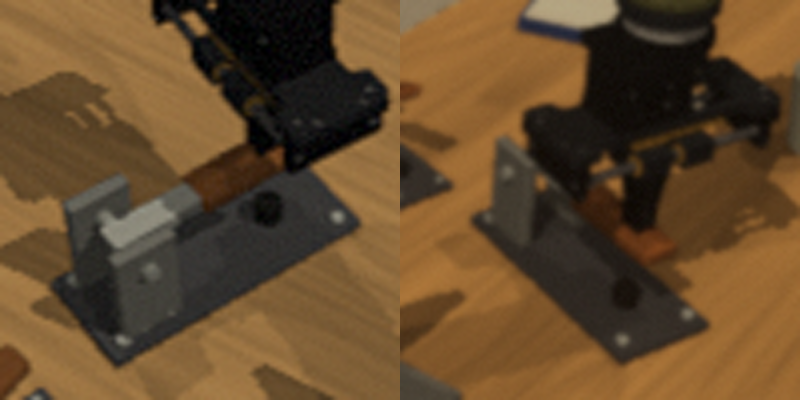

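The fingers are on the paddle at about 125 mm, with the lever about 2° above level. A final 4 mm remains.

```bash
python3 -m creep '0 0 -0.003 0 0;0 0 -0.001 0 0;0 0 0 0 0;0 0 0 0 0;0 0 0 0 0'; python3 - <<'E'
from h import *
for i in range(4):
  o=get_obs();print(np.round(o['tool_pos'],4),np.round(o['force'],1));[cams.read_camera(n) for n in('scene',)]
c={n:cams.calibration(n) for n in('scene','side','wrist')}
for n in c:
  im=cams.read_camera(n);cv2.imwrite(f'pics/{n}6.png',im[:,:,::-1])
a,b=cv2.imread('pics/scene6.png'),cv2.imread('pics/side6.png')
f=lambda i,w:cv2.resize(i,w,interpolation=cv2.INTER_CUBIC)
cv2.imwrite('pics/both6.png',np.hstack([f(a,(400,300)),f(b[150:270,290:450],(400,300))]))
E
```

```text
time_s: 14.02
tool_pos: [0.5115, -0.1401, 0.0835]
tool_rot: [180.0, 0.1, -22.0]
force: [-5.7, 2.2, 9.0]
grip_width: 0.0007
grasp_force: 4.1
[ 0.5115 -0.1401  0.0835] [-5.7  2.2  9. ]
[ 0.5115 -0.1401  0.0835] [-4.3  1.4  8.6]
[ 0.5115 -0.1401  0.0835] [-4.9  1.5  8.9]
[ 0.5114 -0.1401  0.0835] [-4.8  1.8  8.8]
```

View pics/both6.png

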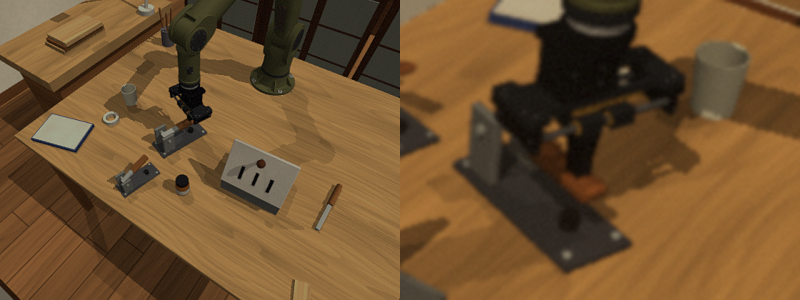

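The lever is level (TCP 83.5 mm against 83 mm, about 8.8 N), the lid is still up and the bystanders have not moved.

```bash
python3 -c "
from cell import ticket;print(ticket.sign_off())"
```

```text
the job is handed in; nothing more can be done
None
```

The job is handed in: the lid stands free at about 60°, the large switch's lever is held level at about 8.8 N and never reached its bottom stop, the jar, tape, chisel and cup were not touched, and it took about 15 s.

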